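# Swap the binding roller of the packing bench's roller track

### The arm

A 6-joint arm with a two-finger parallel gripper is mounted at the origin on the work surface. World frame = base frame: x ahead of the robot, y to its left, z up, the work surface at z = 0. Lengths are in m, angles in rad, forces in N, time in s.
With the tool pointing down it reaches from about 0.35 to 0.725 m from the base axis. Payload 4.3 kg.
Tool frame: the origin (TCP) lies at the very end of the fingers, on their centre line; the grasp point (between the pads) lies 19 mm behind it; z points along the fingers, y is the line along which they close (so a half turn about z gives the same grasp; the last joint's range is limited). The gripper opens to 85 mm and grips with 20 to 120 N. Pads are 22 mm wide; open, the fingers measure 114 mm over their backs; the gripper's body (76 mm by 85 mm) begins 54 mm behind the grasp point. The pads swing forward as they close: fully open they stand 13 mm farther back than shut.
Start: joints at [-1.373, 0.377, 0.081, 1.274, 0, 1.46], TCP at [0.174, -0.548, 0.231] pointing down, gripper open.
Joint ranges: [-2.72, 2.72], [-0.84, 1.66], [-1.02, 1.22], [-1.77, 2.12], [-1.37, 1.28], [-3.14, 3.14]. Speed limits (rad/s): [2.57, 2.57, 3.14, 3.14, 3.14, 3.14].

### API

Orientations are given as a 3x3 rotation matrix whose columns are the frame's x, y, z axes.
In Python, from rig import bot gives the robot as it stands.
- The arm moves only by the tool servo_tool, never from a script. Its argument "series" is a list of rows, each a list of 3 entries, a list of its own where there are three numbers: the finger opening in cm, from 0 to 8.54, then the shift along the world's x, y, z in cm, then the turn about the world's z in rad. A call has 1 to 5 rows; each row shifts and turns the commanded pose from where the row before left it; what a row does not reach is not made up. A row lasts 1/8 s, in which the tool goes at most 62.5 mm and 10.7 degrees, less where a joint would pass 70% of its speed; a pose out of reach is approached as far as the arm can. A call is refused whole if a number of a shift passes 6.25 or a number of a turn 0.188, either way. A call with a gripper value outside its range is refused whole. The fingers move at their own pace and stop on an object; the grip force is fixed at half the most. Time passes only in rows, so rows that do not move let the fingers close. It gives the time, the measured TCP pose, the force, the opening and the grip force at its end, in the units of the state.
- bot.sense(): the state, without advancing time (a new reading comes with each control period).
- bot.grab_frame(name): name is "side" or "top"; returns (picture, depth): 384x512x3 uint8, blue, green, red; 384x512 float32, m along the optical axis (not along the pixel's ray), 0 where there is no reading.
- bot.camera_params(name): a dict with "fx", "fy", "cx", "cy" (pixels), "R" (3x3) and "t" (3): a world point X has camera coordinates R X + t. Camera axes: x right, y down, z forward; pixel columns grow to the right and rows downward; lengths in m; the calibration is good to about 2 mm. A picture is of the moment at which its call begins. camera_params takes no time and is no camera call.
- bot.close_job(): hands the job in; it is judged then, once.
Trained networks look in the newest picture that a camera, given by its name, has taken for a name from the list of things; names that differ only in an ending like _2 or _b are one class to them, and where a whole thing is asked for, a point or a joint stands for the part that bears it (a point fixed in the world has none). Each returns a list of dicts, best first, with "confidence" (0 to 1); they miss things now and then, are a little off and sometimes report something else, mostly with a low value. They report only what shows in the picture. A call takes as long as a camera call. They do not tell look-alikes from the thing itself.
- bot.recognise(camera, target): "xy" ([column, row] in pixels, amid what is visible of it).
The state is a dict: "time_s": time; "joints": joint angles; "qd": joint speeds; "joint_torque": joint torques, N m; "position": TCP position; "eef_rot": TCP orientation; "contact_force": force on the tool from outside, world axes, zero at the start; "ft_torque": the same for the moment, N m; "gripper_width": opening from 0.0 (shut) to 1.0 (fully open); "grasp_force": force on a finger pad.
Only numpy, scipy, OpenCV 4.12 (cv2) and the standard library are available. Lean on these libraries where they do the work, as an engineer would, in place of code of your own. Each camera call takes 0.05 s, during which the arm holds its last target. There are 200 camera calls.

### The job

Run a hand along the roller track so that all three rollers turn, and find the one that binds: lift only that one out and lay it in the blue tray, and seat the spare roller from the wooden saddle fully home in the emptied slots. Then run a hand along the track again and let go, so that all three rollers in it are seen turning freely together. Use a light hand, and leave everything else on the bench alone.

Things in the scene. Friction and masses are not known exactly. Their poses are not given: they have to be found in the camera images.
- track: gravity roller track fixed to the bench: two grey steel rails 330 mm long (along its y), 5 mm thick, 96 mm high, 198 mm apart inside; x runs from rail to rail, along the rollers; origin on the bench under its middle. Three pairs of open slots, 100 mm apart. Nothing between the rollers above 40 mm. Light bearings: never load a roller against the rails with over 60 N, be it by touching down on it, pulling or seating.
- slot_1 (a point): middle of slot pair 1: axis of a roller fully seated there, 85 mm above the bench (its top at 110 mm); x along the roller, z up. Slots 12 mm wide, floor at 78 mm, in the top 8 mm a 45 degree lead-in widening to 28 mm. A seated roller can rattle 1 mm sideways, 4 mm along its axis.
- slot_2 (a point): middle of slot pair 2: axis of a roller fully seated there, 85 mm above the bench (its top at 110 mm); x along the roller, z up. Slots 12 mm wide, floor at 78 mm, in the top 8 mm a 45 degree lead-in widening to 28 mm. A seated roller can rattle 1 mm sideways, 4 mm along its axis.
- slot_3 (a point): middle of slot pair 3: axis of a roller fully seated there, 85 mm above the bench (its top at 110 mm); x along the roller, z up. Slots 12 mm wide, floor at 78 mm, in the top 8 mm a 45 degree lead-in widening to 28 mm. A seated roller can rattle 1 mm sideways, 4 mm along its axis.
- roller_1_mid (a point): roller seated in one of the three slot pairs at the start (any one): steel tube 50 mm diameter x 190 mm with a thin dark seam along it, turning on a steel axle 226 mm long; the axle's ends, 14 mm long, stick out and are milled flat, 10 mm wide x 14 mm high. 0.4 to 0.6 kg. Point: middle of the roller, on its axis; x along the axle, z up when the flats stand upright.
- roller_2_mid (a point): roller seated in one of the three slot pairs at the start (any one): steel tube 50 mm diameter x 190 mm with a thin dark seam along it, turning on a steel axle 226 mm long; the axle's ends, 14 mm long, stick out and are milled flat, 10 mm wide x 14 mm high. 0.4 to 0.6 kg. Point: middle of the roller, on its axis; x along the axle, z up when the flats stand upright.
- roller_3_mid (a point): roller seated in one of the three slot pairs at the start (any one): steel tube 50 mm diameter x 190 mm with a thin dark seam along it, turning on a steel axle 226 mm long; the axle's ends, 14 mm long, stick out and are milled flat, 10 mm wide x 14 mm high. 0.4 to 0.6 kg. Point: middle of the roller, on its axis; x along the axle, z up when the flats stand upright.
- roller_1_tube (a joint): turn of the tube of roller_1 on its axle (rad), about 0 at the start, counts on both ways and keeps its value. Flicked round at 0.1 m/s or more at its surface, a free-running tube (drag under 0.02 N at the surface) coasts on for 1 s or more; a binding one takes about 2 N along its surface to turn and stops the moment it is let go.
- roller_2_tube (a joint): turn of the tube of roller_2 on its axle (rad), about 0 at the start, counts on both ways and keeps its value. Flicked round at 0.1 m/s or more at its surface, a free-running tube (drag under 0.02 N at the surface) coasts on for 1 s or more; a binding one takes about 2 N along its surface to turn and stops the moment it is let go.
- roller_3_tube (a joint): turn of the tube of roller_3 on its axle (rad), about 0 at the start, counts on both ways and keeps its value. Flicked round at 0.1 m/s or more at its surface, a free-running tube (drag under 0.02 N at the surface) coasts on for 1 s or more; a binding one takes about 2 N along its surface to turn and stops the moment it is let go.
- roller_spare_tube (a joint): turn of the tube of roller_spare on its axle (rad), about 0 at the start, counts on both ways and keeps its value. Flicked round at 0.1 m/s or more at its surface, a free-running tube (drag under 0.02 N at the surface) coasts on for 1 s or more; a binding one takes about 2 N along its surface to turn and stops the moment it is let go.
- roller_spare_mid (a point): sound spare on the saddle, flats upright, middle 58 mm above the bench: steel tube 50 mm diameter x 190 mm with a thin dark seam along it, turning on a steel axle 226 mm long; the axle's ends, 14 mm long, stick out and are milled flat, 10 mm wide x 14 mm high. 0.4 to 0.6 kg. Point: middle of the roller, on its axis; x along the axle, z up when the flats stand upright. Held by the tube, its axle keeps its turn.
- saddle: plywood board 200 x 120 mm, 18 mm thick, fixed to the bench, with two wooden V rests up to 56 mm high, each 20 mm thick, 60 mm either side of the middle along its x; the spare lies in them along x. The middle 100 mm of the spare is clear all round. Origin on the bench under its middle
- tray: blue sheet-steel tray 300 x 160 mm (x, y), 45 mm high, walls and floor 4 mm thick, open at the top, fixed to the bench; origin under its middle
- tray_floor (a point): middle of the tray's inner floor, axes as the tray; a roller lying in it has its middle 25 mm above the floor
- stick_1: kindling stick 150 x 22 x 18 mm on the bench under the rollers, to be left alone; origin at the middle of its underside
- stick_2: kindling stick 140 x 26 x 20 mm on the bench, to be left alone; origin at the middle of its underside
- stick_3: kindling stick 190 x 24 x 22 mm on the bench, to be left alone; origin at the middle of its underside
- wrench: steel wrench lying on the bench, to be left alone
- grease_tin: tin 72 mm across, 75 mm high, to be left alone; origin under its middle
- mug: white mug 80 mm across, 90 mm high, to be left alone; origin under its middle
- ear_defenders: red ear defenders lying on the bench, about 150 x 150 x 75 mm, to be left alone; origin on the bench between the cups
Not all that is in view belongs to the job. What is shaped like the part that bears roller_1_mid but pink is not meant.

How it is judged:
On the way, in this order (a step that is already met when the one before it is completed fails the run):
1. all three rollers of the track have been turned (each 0.25 rad or more from zero) while lying in their slots ((value of joint roller_1_tube above 0.25 rad or value of joint roller_1_tube below -0.25 rad) and (value of joint roller_2_tube above 0.25 rad or value of joint roller_2_tube below -0.25 rad) and (value of joint roller_3_tube above 0.25 rad or value of joint roller_3_tube below -0.25 rad) and distance of each of roller_1_mid, roller_2_mid, roller_3_mid from where it was at the start of the episode below 0.008 m), for 0.05 s.
2. the roller taken out lies at rest in the tray (((x of roller_1_mid in the frame of tray_floor between -0.045 and 0.045 m and y of roller_1_mid in the frame of tray_floor between -0.06 and 0.06 m and z of roller_1_mid in the frame of tray_floor between 0.005 and 0.034 m and linear speed of roller_1 below 0.03 m/s) or (x of roller_2_mid in the frame of tray_floor between -0.045 and 0.045 m and y of roller_2_mid in the frame of tray_floor between -0.06 and 0.06 m and z of roller_2_mid in the frame of tray_floor between 0.005 and 0.034 m and linear speed of roller_2 below 0.03 m/s) or (x of roller_3_mid in the frame of tray_floor between -0.045 and 0.045 m and y of roller_3_mid in the frame of tray_floor between -0.06 and 0.06 m and z of roller_3_mid in the frame of tray_floor between 0.005 and 0.034 m and linear speed of roller_3 below 0.03 m/s))), for 0.2 s.
3. with the spare seated in the emptied slots, all three rollers in the track turn together by themselves, nobody touching them (((x of roller_1_mid in the frame of tray_floor between -0.045 and 0.045 m and y of roller_1_mid in the frame of tray_floor between -0.06 and 0.06 m and z of roller_1_mid in the frame of tray_floor between 0.005 and 0.034 m and linear speed of roller_1 below 0.03 m/s and ((distance between roller_spare_mid and slot_1 below 0.007 m and angle between the x axis of roller_spare_mid and the x axis of track, either way round below 0.06 rad) or (distance between roller_spare_mid and slot_2 below 0.007 m and angle between the x axis of roller_spare_mid and the x axis of track, either way round below 0.06 rad) or (distance between roller_spare_mid and slot_3 below 0.007 m and angle between the x axis of roller_spare_mid and the x axis of track, either way round below 0.06 rad)) and distance of each of roller_2_mid, roller_3_mid from where it was at the start of the episode below 0.008 m and (velocity of joint roller_2_tube above 0.5 rad/s or velocity of joint roller_2_tube below -0.5 rad/s) and (velocity of joint roller_3_tube above 0.5 rad/s or velocity of joint roller_3_tube below -0.5 rad/s) and (velocity of joint roller_spare_tube above 0.5 rad/s or velocity of joint roller_spare_tube below -0.5 rad/s) and contact force between the fingers and roller_1 below 0.1 N and contact force between the fingers and roller_2 below 0.1 N and contact force between the fingers and roller_3 below 0.1 N and contact force between the fingers and roller_spare below 0.1 N) or (x of roller_2_mid in the frame of tray_floor between -0.045 and 0.045 m and y of roller_2_mid in the frame of tray_floor between -0.06 and 0.06 m and z of roller_2_mid in the frame of tray_floor between 0.005 and 0.034 m and linear speed of roller_2 below 0.03 m/s and ((distance between roller_spare_mid and slot_1 below 0.007 m and angle between the x axis of roller_spare_mid and the x axis of track, either way round below 0.06 rad) or (distance between roller_spare_mid and slot_2 below 0.007 m and angle between the x axis of roller_spare_mid and the x axis of track, either way round below 0.06 rad) or (distance between roller_spare_mid and slot_3 below 0.007 m and angle between the x axis of roller_spare_mid and the x axis of track, either way round below 0.06 rad)) and distance of each of roller_1_mid, roller_3_mid from where it was at the start of the episode below 0.008 m and (velocity of joint roller_1_tube above 0.5 rad/s or velocity of joint roller_1_tube below -0.5 rad/s) and (velocity of joint roller_3_tube above 0.5 rad/s or velocity of joint roller_3_tube below -0.5 rad/s) and (velocity of joint roller_spare_tube above 0.5 rad/s or velocity of joint roller_spare_tube below -0.5 rad/s) and contact force between the fingers and roller_1 below 0.1 N and contact force between the fingers and roller_2 below 0.1 N and contact force between the fingers and roller_3 below 0.1 N and contact force between the fingers and roller_spare below 0.1 N) or (x of roller_3_mid in the frame of tray_floor between -0.045 and 0.045 m and y of roller_3_mid in the frame of tray_floor between -0.06 and 0.06 m and z of roller_3_mid in the frame of tray_floor between 0.005 and 0.034 m and linear speed of roller_3 below 0.03 m/s and ((distance between roller_spare_mid and slot_1 below 0.007 m and angle between the x axis of roller_spare_mid and the x axis of track, either way round below 0.06 rad) or (distance between roller_spare_mid and slot_2 below 0.007 m and angle between the x axis of roller_spare_mid and the x axis of track, either way round below 0.06 rad) or (distance between roller_spare_mid and slot_3 below 0.007 m and angle between the x axis of roller_spare_mid and the x axis of track, either way round below 0.06 rad)) and distance of each of roller_1_mid, roller_2_mid from where it was at the start of the episode below 0.008 m and (velocity of joint roller_1_tube above 0.5 rad/s or velocity of joint roller_1_tube below -0.5 rad/s) and (velocity of joint roller_2_tube above 0.5 rad/s or velocity of joint roller_2_tube below -0.5 rad/s) and (velocity of joint roller_spare_tube above 0.5 rad/s or velocity of joint roller_spare_tube below -0.5 rad/s) and contact force between the fingers and roller_1 below 0.1 N and contact force between the fingers and roller_2 below 0.1 N and contact force between the fingers and roller_3 below 0.1 N and contact force between the fingers and roller_spare below 0.1 N))), for 0.2 s.
At the end, for the whole second after the job is handed in: one roller of the track, the binding one, rests on the floor of the blue tray (middle within 45 mm of the tray's middle lengthwise); the spare is at rest, home in the emptied slots (within 7 mm of the slot point, in line within 0.06 rad); the other two still seated in their own slots (((x of roller_1_mid in the frame of tray_floor between -0.045 and 0.045 m and y of roller_1_mid in the frame of tray_floor between -0.06 and 0.06 m and z of roller_1_mid in the frame of tray_floor between 0.005 and 0.034 m and linear speed of each of roller_1, roller_spare below 0.03 m/s and ((distance between roller_spare_mid and slot_1 below 0.007 m and angle between the x axis of roller_spare_mid and the x axis of track, either way round below 0.06 rad) or (distance between roller_spare_mid and slot_2 below 0.007 m and angle between the x axis of roller_spare_mid and the x axis of track, either way round below 0.06 rad) or (distance between roller_spare_mid and slot_3 below 0.007 m and angle between the x axis of roller_spare_mid and the x axis of track, either way round below 0.06 rad)) and distance of each of roller_2_mid, roller_3_mid from where it was at the start of the episode below 0.008 m) or (x of roller_2_mid in the frame of tray_floor between -0.045 and 0.045 m and y of roller_2_mid in the frame of tray_floor between -0.06 and 0.06 m and z of roller_2_mid in the frame of tray_floor between 0.005 and 0.034 m and linear speed of each of roller_2, roller_spare below 0.03 m/s and ((distance between roller_spare_mid and slot_1 below 0.007 m and angle between the x axis of roller_spare_mid and the x axis of track, either way round below 0.06 rad) or (distance between roller_spare_mid and slot_2 below 0.007 m and angle between the x axis of roller_spare_mid and the x axis of track, either way round below 0.06 rad) or (distance between roller_spare_mid and slot_3 below 0.007 m and angle between the x axis of roller_spare_mid and the x axis of track, either way round below 0.06 rad)) and distance of each of roller_1_mid, roller_3_mid from where it was at the start of the episode below 0.008 m) or (x of roller_3_mid in the frame of tray_floor between -0.045 and 0.045 m and y of roller_3_mid in the frame of tray_floor between -0.06 and 0.06 m and z of roller_3_mid in the frame of tray_floor between 0.005 and 0.034 m and linear speed of each of roller_3, roller_spare below 0.03 m/s and ((distance between roller_spare_mid and slot_1 below 0.007 m and angle between the x axis of roller_spare_mid and the x axis of track, either way round below 0.06 rad) or (distance between roller_spare_mid and slot_2 below 0.007 m and angle between the x axis of roller_spare_mid and the x axis of track, either way round below 0.06 rad) or (distance between roller_spare_mid and slot_3 below 0.007 m and angle between the x axis of roller_spare_mid and the x axis of track, either way round below 0.06 rad)) and distance of each of roller_1_mid, roller_2_mid from where it was at the start of the episode below 0.008 m))); the robot touches nothing.
It fails at once if more than one roller was taken out of the track (distance of each of roller_2_mid, roller_3_mid from where it was at the start of the episode above 0.015 m or distance of each of roller_1_mid, roller_3_mid from where it was at the start of the episode above 0.015 m or distance of each of roller_1_mid, roller_2_mid from where it was at the start of the episode above 0.015 m).
It fails at once if a roller was loaded against the track with more than 60 N (contact force between any of roller_1, roller_2, roller_3, roller_spare and track above 60 N).
It fails at once if a roller was dropped into the tray (more than 80 N) (contact force between any of roller_1, roller_2, roller_3 and tray above 80 N).
It fails at once if something else on the bench was disturbed (moved more than 25 mm) (distance of any of stick_1, stick_2, stick_3, wrench, grease_tin, mug, ear_defenders from where it was at the start of the episode above 0.025 m).
It also fails if it takes over 69 s, if anything falls off the work surface, if the arm or the gripper's body presses on something with over 40 N, if the wrist force passes 120 N, or if a joint passes its speed limit or range.

## Working session

There is one attempt and no reset: what is moved stays moved. The work goes in short steps, Python scripts to look and compute and a tool call to move; the robot and the scene stay as the last step left them, time stands still between calls to the robot, and variables do not carry over. Pictures are saved under pics/ and viewed, at most 10 in all, crops included, and the job is handed in when it is done.

Besides the shell and the picture viewer there is one more tool, called after "Call:" by a JSON object that holds its "api" and its "payload". servo_tool: Moves the arm, as the interface text tells. Its arguments: {"type":"object","properties":{"series":{"type":"array"}},"required":["series"]}

```bash
mkdir -p pics; ls; cat > h.py <<'E'
import numpy as np, cv2
from rig import bot
def w(cam,u,v,d):
    p=bot.camera_params(cam); c=np.array([(u-p["cx"])/p["fx"]*d,(v-p["cy"])/p["fy"]*d,d]); return np.array(p["R"]).T@(c-np.array(p["t"]))
def cloud(cam,D):
    p=bot.camera_params(cam); v,u=np.mgrid[:384,:512]
    C=np.stack([(u-p["cx"])/p["fx"]*D,(v-p["cy"])/p["fy"]*D,D],-1); return (C-np.array(p["t"]))@np.array(p["R"])
E
python3 - <<'E'
from h import *
np.set_printoptions(precision=3,suppress=True)
for c in ("top","side"):
    I,D=bot.grab_frame(c); cv2.imwrite(f"pics/{c}0.png",I); np.save(f"{c}0.npy",D)
    p=bot.camera_params(c); print(c,-np.array(p["R"]).T@p["t"],np.array(p["R"])[2],p["fx"])
    for t in ("roller_1_mid","tray","saddle","track"):
        for r in bot.recognise(c,t): 
            u,v=map(int,r["xy"]); print(t,u,v,round(r["confidence"],2),w(c,u,v,D[v,u]))
s=bot.sense(); print(s)
E
```

```text
pics
top [0.387 0.01  1.343] [ 0.094  0.007 -0.996] 415.6873244747373
roller_1_mid 222 188 0.97 [0.52  0.129 0.111]
roller_1_mid 149 293 0.76 [0.2   0.351 0.049]
tray 383 211 0.64 [ 0.464 -0.381  0.003]
tray 254 183 0.35 [0.536 0.034 0.109]
saddle 162 209 0.64 [0.46  0.328 0.018]
saddle 146 204 0.23 [0.471 0.362 0.083]
track 257 212 0.59 [0.45  0.023 0.108]
side [-0.079  0.607  1.094] [ 0.421 -0.462 -0.781] 383.75914067087695
roller_1_mid 245 326 0.82 [0.184 0.36  0.051]
roller_1_mid 217 199 0.75 [0.52  0.137 0.103]
tray 313 139 0.96 [ 0.514 -0.384  0.006]
tray 233 178 0.72 [0.545 0.039 0.104]
saddle 175 276 0.55 [0.453 0.387 0.017]
track 246 206 0.89 [0.433 0.093 0.101]
track 216 195 0.24 [0.53  0.131 0.109]
{'time_s': 0.5, 'joints': array([-1.373,  0.377,  0.081,  1.274,  0.   ,  1.46 ]), 'qd': array([0.002, 0.   , 0.   , 0.001, 0.001, 0.   ]), 'joint_torque': array([ -0.001, -46.307,  26.988,   0.002,  -0.   ,  -0.   ]), 'position': array([ 0.174, -0.548,  0.231]), 'eef_rot': array([[ 0.953,  0.303,  0.   ],
       [ 0.303, -0.953, -0.   ],
       [ 0.   ,  0.   , -1.   ]]), 'contact_force': array([ 0.841, -1.065, -0.6  ]), 'ft_torque': array([-0.028,  0.016,  0.034]), 'grasp_force': 0.0, 'gripper_width': 0.9984620348329428}
```

```bash
python3 -c "
import cv2
for c in('top','side'):
    cv2.imwrite(f'pics/{c}0b.png',cv2.resize(cv2.imread(f'pics/{c}0.png'),(800,600),interpolation=cv2.INTER_CUBIC))"
```

```text
(no output)
```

View pics/top0b.png

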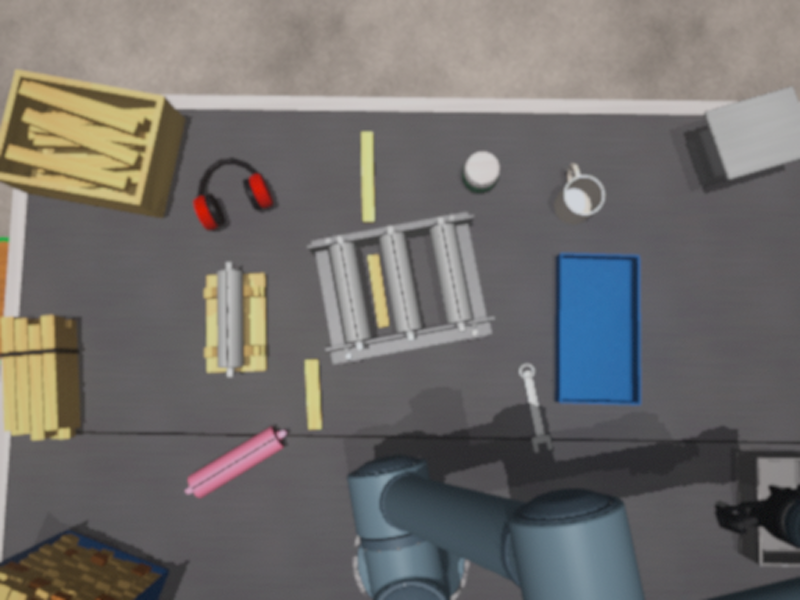

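View pics/side0b.png

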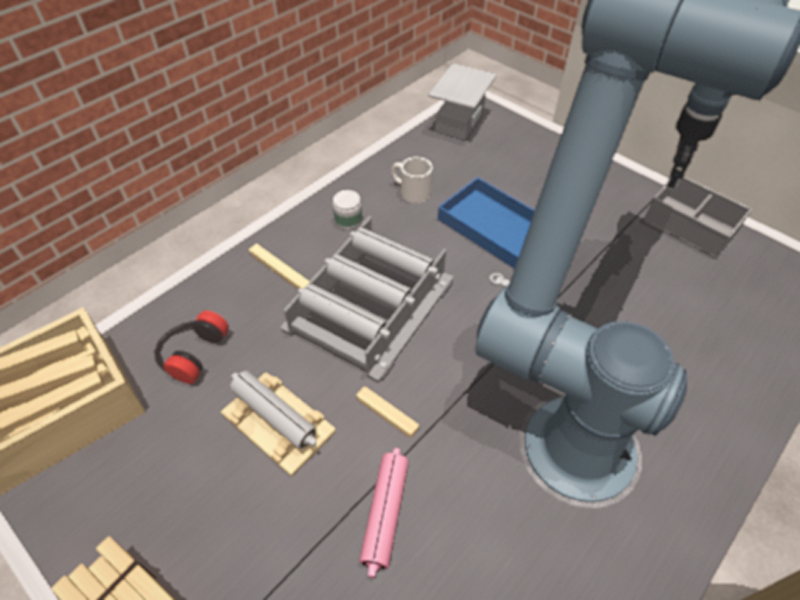

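The top view shows the track at (400,285) turned by about 10°, with three grey rollers. The spare on its saddle is at (235,322), the tray at (598,330), and a pink decoy at (235,462). The side view agrees. Next I'll fit the geometry.

```bash
cat >> h.py <<'E'
def fit(P):
    c=P[:,:2].mean(0); r=cv2.minAreaRect((P[:,:2]*1000).astype(np.float32)); 
    e=np.linalg.eigh(np.cov(P[:,:2].T))[1][:,1]; e=e*np.sign(e[0]); return c,np.degrees(np.arctan2(e[1],e[0])),r,np.median(P[:,2])
E
python3 - <<'E'
from h import *
np.set_printoptions(precision=4,suppress=True)
for cam in("top","side"):
    D=np.load(cam+"0.npy"); X=cloud(cam,D); X[D==0]=9
    I=cv2.imread(f"pics/{cam}0.png").astype(int)
    print(cam)
    def comps(m,a=60):
        n,L,S,_=cv2.connectedComponentsWithStats(m.astype(np.uint8),connectivity=4)
        for i in range(1,n):
            if S[i,4]>a: print(S[i,4],*fit(X[L==i]))
    x,y,z=X[...,0],X[...,1],X[...,2]
    reg=(x>.3)&(x<.65)
    print("rollers");comps(reg&(abs(y-.03)<.2)&(z>.1015)&(z<.125))
    print("spare");comps(reg&(abs(y-.34)<.12)&(z>.062)&(z<.1),30)
    print("board");comps(reg&(abs(y-.34)<.12)&(z>.01)&(z<.1),30)
    b=(I[...,0]-I[...,2]>60)&(abs(y+.38)<.15)&reg
    print("tray");comps(b)
    print("trayfloor");comps(b&(z<.012))
    print("rails"); comps((x>.3)&(x<.68)&(abs(y-.03)<.22)&(z>.09)&(z<.1),40)
E
```

```text
top
rollers
733 [ 0.5594 -0.0682] 11.73516675557072 ((560.8614501953125, -67.77379608154297), (185.3231964111328, 41.607086181640625), 10.673351287841797) 0.10750867623881308
766 [0.5432 0.0298] 11.084534382774482 ((544.720947265625, 30.138824462890625), (190.8214111328125, 41.096378326416016), 11.476746559143066) 0.10755386351957594
764 [0.5221 0.1271] 11.55187608276963 ((523.89306640625, 127.91181182861328), (189.8761749267578, 42.57441711425781), 11.947009086608887) 0.1074957561568779
spare
1023 [0.4711 0.3625] 3.2790837293079664 ((471.4877624511719, 366.294189453125), (225.89013671875, 50.4061164855957), 2.9680166244506836) 0.07953812321717522
board
2442 [0.4672 0.3585] 2.5150985879366368 ((471.48004150390625, 366.5331115722656), (225.7989501953125, 121.0645751953125), 3.5135955810546875) 0.043208406023202646
tray
4779 [ 0.4665 -0.3765] -1.4233993251606722 ((469.52947998046875, -377.7544860839844), (178.8487548828125, 308.57025146484375), 88.79647064208984) 0.004205255524612016
trayfloor
4133 [ 0.4628 -0.3755] -0.8768617906947718 ((464.91845703125, -375.0477294921875), (145.78665
[... 1507 characters left out ...]
7890625), 0.6795976161956787) 0.0036773170950235787
rails
256 [ 0.5164 -0.0548] 7.721807799463499 ((519.6507568359375, -28.9732666015625), (212.92051696777344, 158.4539794921875), 34.36192321777344) 0.09512912174546087
173 [0.5602 0.0576] 18.035333137558137 ((555.3533935546875, 51.90852737426758), (200.3792724609375, 63.54971694946289), 29.369932174682617) 0.09567760746471535
229 [0.5123 0.1465] 15.988168035976338 ((515.5433349609375, 151.5361785888672), (223.5607452392578, 55.01295852661133), 17.243602752685547) 0.09461193744600507
52 [0.4379 0.0516] -74.51315227618018 ((441.31121826171875, 54.960174560546875), (17.362266540527344, 78.90933990478516), 12.324501037597656) 0.09456815920484068
```

Call:
{"api": "servo_tool", "payload": {"series": [[0, [2.33, 2.535, -0.48], [0, 0, 0.178]]]}}

```text
invalid input
```

Call:
{"api": "servo_tool", "payload": {"series": [[0, [2.33, 2.535, -0.48], 0.178], [0, [2.33, 2.535, -0.48], 0.178], [0, [2.33, 2.535, -0.48], 0.178], [0, [2.33, 2.535, -0.48], 0.178], [0, [2.33, 2.535, -0.48], 0.178]]}}

```text
time_s: 1.12
position: [0.2914, -0.4205, 0.2073]
eef_rot: [[0.359, 0.933, 0.0], [0.933, -0.359, -0.0], [-0.0, 0.0, -1.0]]
contact_force: [0.6, 0.3, 0.1]
gripper_width: 0.001
grasp_force: 0.0
```

Call:
{"api": "servo_tool", "payload": {"series": [[0, [2.33, 2.535, -0.48], 0.178], [0, [2.33, 2.535, -0.48], 0.178], [0, [2.33, 2.535, -0.48], 0.178], [0, [2.33, 2.535, -0.48], 0.178], [0, [2.33, 2.535, -0.48], 0.178]]}}

```text
time_s: 1.75
position: [0.408, -0.2937, 0.1833]
eef_rot: [[-0.499, 0.866, 0.0], [0.866, 0.499, -0.0], [-0.0, 0.0, -1.0]]
contact_force: [1.2, -0.9, -0.0]
gripper_width: -0.001
grasp_force: 0.0
```

Call:
{"api": "servo_tool", "payload": {"series": [[0, [2.33, 2.535, -0.48], 0.178], [0, [2.33, 2.535, -0.48], 0.178], [0, [2.33, 2.535, -0.48], 0.178], [0, [2.33, 2.535, -0.48], 0.178], [0, [2.33, 2.535, -0.48], 0.178]]}}

```text
time_s: 2.38
position: [0.5245, -0.1669, 0.1593]
eef_rot: [[-0.988, 0.157, 0.0], [0.157, 0.988, -0.0], [-0.0, -0.0, -1.0]]
contact_force: [0.1, -0.1, -0.2]
gripper_width: 0.003
grasp_force: 0.0
```

Call:
{"api": "servo_tool", "payload": {"series": [[0, [2.33, 2.535, -0.48], 0.178], [0, [2.33, 2.535, -0.48], 0.178], [0, [0, 0, 0], 0]]}}

```text
time_s: 2.75
position: [0.5713, -0.1154, 0.1492]
eef_rot: [[-0.981, -0.194, -0.0], [-0.194, 0.981, 0.0], [-0.0, 0.0, -1.0]]
contact_force: [0.2, 0.6, -0.4]
gripper_width: 0.001
grasp_force: 0.0
```

Call:
{"api": "servo_tool", "payload": {"series": [[0, [-0.54, 2.37, -1.2], 0], [0, [-0.54, 2.37, -2.5], 0], [0, [0, 0, -0.2], 0], [0, [0, 0, -0.1], 0]]}}

```text
time_s: 3.25
position: [0.5591, -0.0704, 0.11]
eef_rot: [[-0.982, -0.19, -0.0], [-0.19, 0.982, -0.001], [0.001, -0.0, -1.0]]
contact_force: [-1.4, 0.0, 3.2]
gripper_width: 0.0
grasp_force: 1.3
```

Call:
{"api": "servo_tool", "payload": {"series": [[0, [0, 0, -0.1], 0]]}}

```text
time_s: 3.38
position: [0.5593, -0.0709, 0.1098]
eef_rot: [[-0.982, -0.189, -0.0], [-0.189, 0.982, -0.001], [0.0, -0.001, -1.0]]
contact_force: [-4.7, -0.3, 9.4]
gripper_width: -0.0
grasp_force: 5.0
```

Call:
{"api": "servo_tool", "payload": {"series": [[0, [-0.39, 1.96, 0], 0], [0, [-0.78, 3.92, 0.5], 0], [0, [-0.45, 2.26, 0], 0], [0, [-0.24, 1.18, -0.4], 0], [0, [-0.29, 1.47, -0.1], 0]]}}

```text
time_s: 4.0
position: [0.5386, 0.0374, 0.1097]
eef_rot: [[-0.982, -0.19, 0.002], [-0.19, 0.982, -0.003], [-0.001, -0.003, -1.0]]
contact_force: [-1.3, -3.0, 5.0]
gripper_width: 0.0
grasp_force: 2.2
```

Call:
{"api": "servo_tool", "payload": {"series": [[0, [-0.29, 1.47, 0], 0], [0, [-0.78, 3.92, 0.5], 0], [0, [-0.39, 1.96, 0], 0], [0, [-0.2, 0.98, -0.4], 0], [0, [-0.29, 1.47, -0.1], 0]]}}

```text
time_s: 4.62
position: [0.5188, 0.136, 0.1094]
eef_rot: [[-0.982, -0.19, 0.001], [-0.19, 0.982, -0.001], [-0.001, -0.001, -1.0]]
contact_force: [-1.7, -0.2, 2.6]
gripper_width: 0.003
grasp_force: 1.2
```

Call:
{"api": "servo_tool", "payload": {"series": [[0, [-0.29, 1.47, 0], 0], [0, [-0.5, 4, 3], 0], [0, [-1, 6, 4], 0]]}}

```text
time_s: 5.0
position: [0.5016, 0.2424, 0.1725]
eef_rot: [[-0.982, -0.188, -0.002], [-0.188, 0.982, -0.001], [0.002, -0.001, -1.0]]
contact_force: [0.1, 0.6, 0.1]
gripper_width: -0.003
grasp_force: 0.0
```

```bash
python3 - <<'E'
from h import *
for k in range(3):
    for c in("top","side"):
        I,D=bot.grab_frame(c); cv2.imwrite(f"pics/{c}1_{k}.png",I)
a=[cv2.resize(cv2.imread(f"pics/top1_{k}.png")[120:240,190:330],(400,300),interpolation=cv2.INTER_CUBIC) for k in(0,2)]
b=[cv2.resize(cv2.imread(f"pics/side1_{k}.png")[130:250,170:310],(400,300),interpolation=cv2.INTER_CUBIC) for k in(0,2)]
cv2.imwrite("pics/cmp1.png",np.vstack([np.hstack(a),np.hstack(b)]))
E
```

```text
(no output)
```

View pics/cmp1.png

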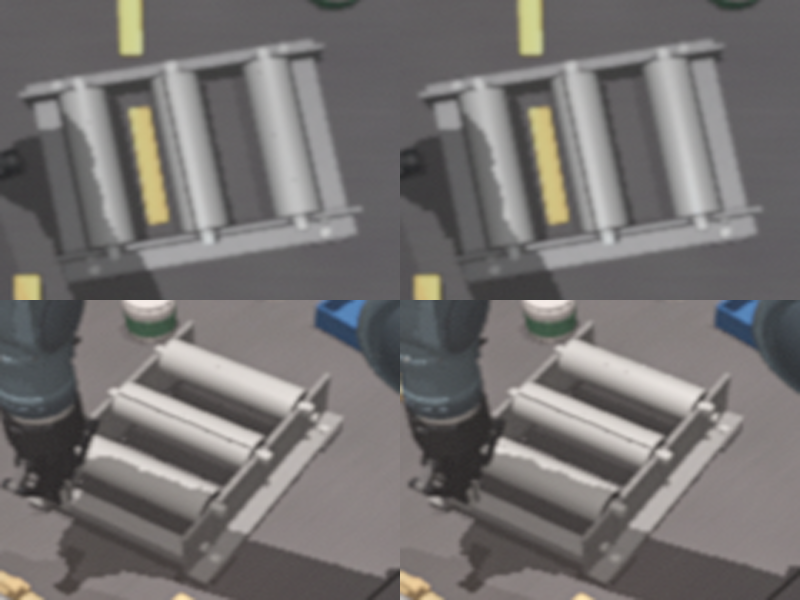

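Row 1 is the top view and row 2 the side view. The middle roller's seam sits to the left of its crest, at about (180,150) in the top view, and is the same in both frames. It also dragged back 3 N while being turned. The seams of the other two are out of view. A few more frames will show which ones are moving.

```bash
python3 - <<'E'
from h import *
F=[bot.grab_frame("top")[0] for k in range(10)]
G=[cv2.resize(f[125:235,195:325],(260,220),interpolation=cv2.INTER_CUBIC) for f in F[:9:1]]
print(bot.sense()["time_s"])
cv2.imwrite("pics/strip.png",np.vstack([np.hstack(G[:3]),np.hstack(G[5:8])]))
for n,(x,y) in dict(A=(.5605,-.068),B=(.5435,.0298),C=(.523,.1277)).items():
    p=bot.camera_params("top"); m=np.zeros((384,512),np.uint8); q=[]
    for s,t in((-.06,-.023),(.06,-.023),(.06,.023),(-.06,.023)):
        X=np.array([x+s*.981-t*.196,y+s*.196+t*.981,.105]); c=np.array(p["R"])@X+p["t"]; q.append([p["fx"]*c[0]/c[2]+p["cx"],p["fy"]*c[1]/c[2]+p["cy"]])
    cv2.fillConvexPoly(m,np.int32(q),1)
    print(n,[round(float(np.abs(F[k].astype(float)-F[0])[m>0].mean()),2) for k in range(1,10)])
E
```

```text
5.8
A [2.11, 1.19, 2.38, 1.77, 3.32, 3.94, 6.57, 5.91, 6.86]
B [0.4, 0.4, 0.4, 0.41, 0.4, 0.4, 0.41, 0.41, 0.4]
C [1.83, 1.65, 1.61, 1.6, 1.65, 1.87, 1.47, 1.54, 2.6]
```

View pics/strip.png

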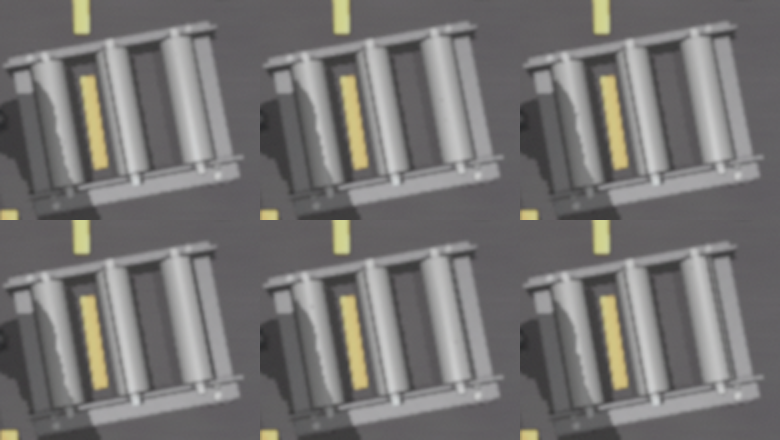

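The middle roller (B) is static while the outer two keep changing, so B is the binding one. I'll open over it and descend.

Call:
{"api": "servo_tool", "payload": {"series": [[8.54, [1.07, -5.32, 0], 0.007], [8.54, [1.07, -5.32, 0], 0], [8.54, [1.07, -5.32, 0], 0], [8.54, [1.08, -5.33, 0], 0], [8.54, [0, 0, 0], 0]]}}

```text
time_s: 6.42
position: [0.5458, 0.0261, 0.1732]
eef_rot: [[-0.981, -0.192, 0.001], [-0.192, 0.981, -0.001], [-0.001, -0.001, -1.0]]
contact_force: [-0.2, 0.7, 0.4]
gripper_width: 1.0
grasp_force: 0.0
```

Call:
{"api": "servo_tool", "payload": {"series": [[8.54, [0, 0, -3], 0], [8.54, [0, 0, -3], 0], [8.54, [0, 0, -3], 0], [8.54, [0, 0, -2], 0], [8.54, [0, 0, -0.5], 0]]}}

```text
time_s: 7.05
position: [0.5434, 0.0306, 0.0567]
eef_rot: [[-0.98, -0.199, -0.003], [-0.199, 0.98, 0.001], [0.003, 0.001, -1.0]]
contact_force: [0.2, -0.6, 0.0]
gripper_width: 0.999
grasp_force: 0.0
```

```bash
python3 - <<'E'
from h import *
a=[cv2.resize(bot.grab_frame(c)[0][120:250,180:320],(400,371),interpolation=cv2.INTER_CUBIC) for c in("top","side")]
cv2.imwrite("pics/g1.png",np.hstack(a)); s=bot.sense();print(s["time_s"],s["position"],s["contact_force"])
E
```

```text
7.15 [0.54455586 0.03025768 0.0579427 ] [-0.0180582  -0.51908182 -0.04634077]
```

View pics/g1.png

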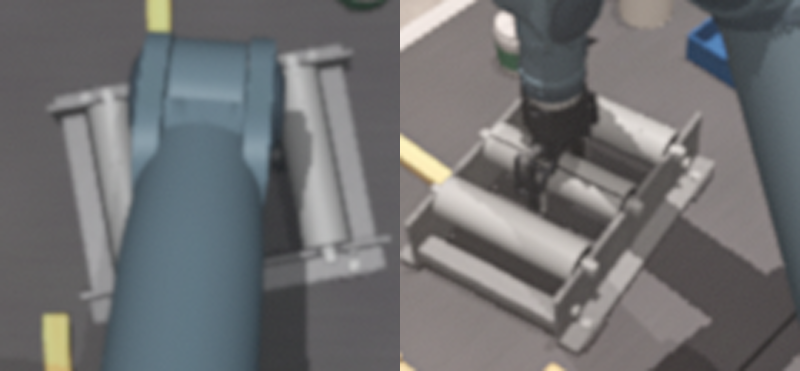

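The fingers straddle the middle roller, at about (540,160) in the side crop, with nothing in contact. I'll close on it.

Call:
{"api": "servo_tool", "payload": {"series": [[4, [0, 0, 0], 0], [4, [0, 0, 0], 0], [4, [0, 0, 0], 0]]}}

```text
time_s: 7.52
position: [0.546, 0.0291, 0.0594]
eef_rot: [[-0.98, -0.198, 0.002], [-0.198, 0.98, -0.001], [-0.002, -0.001, -1.0]]
contact_force: [-1.7, -1.8, 6.0]
gripper_width: 0.568
grasp_force: 61.2
```

Call:
{"api": "servo_tool", "payload": {"series": [[4, [0, 0, 0.3], 0], [4, [0, 0, 1], 0], [4, [0, 0, 2], 0], [4, [0, 0, 3.5], 0], [4, [0, 0, 3.7], 0]]}}

```text
time_s: 8.15
position: [0.5434, 0.0304, 0.1635]
eef_rot: [[-0.98, -0.198, -0.003], [-0.198, 0.98, 0.002], [0.003, 0.003, -1.0]]
contact_force: [-0.6, 0.5, -5.0]
gripper_width: 0.568
grasp_force: 63.1
```

Call:
{"api": "servo_tool", "payload": {"series": [[4, [-0.3, -1.5, 0], 0], [4, [-0.6, -3, 0], -0.024], [4, [-0.9, -4.5, 0], -0.024], [4, [-0.9, -4.8, 0], -0.024], [4, [-0.9, -4.8, 0], -0.024]]}}

```text
time_s: 8.78
position: [0.5067, -0.1576, 0.1609]
eef_rot: [[-0.995, -0.102, -0.003], [-0.102, 0.995, 0.002], [0.003, 0.003, -1.0]]
contact_force: [0.3, -0.2, -3.8]
gripper_width: 0.572
grasp_force: 63.3
```

Call:
{"api": "servo_tool", "payload": {"series": [[4, [-0.9, -4.8, 0], -0.024], [4, [-0.9, -4.8, 0], -0.024], [4, [-0.9, -4.8, 0], -0.024], [4, [-0.8, -4.07, 0], -0.024], [4, [-0.5, -2, 0], -0.024]]}}

```text
time_s: 9.4
position: [0.4668, -0.3626, 0.1608]
eef_rot: [[-1.0, 0.021, -0.002], [0.02, 1.0, 0.003], [0.002, 0.003, -1.0]]
contact_force: [0.1, 0.7, -4.7]
gripper_width: 0.568
grasp_force: 63.3
```

Call:
{"api": "servo_tool", "payload": {"series": [[4, [-0.24, -1.5, 0], 0], [4, [0, 0, 0], 0], [4, [0, 0, 0], 0]]}}

```text
time_s: 9.78
position: [0.4667, -0.3748, 0.1629]
eef_rot: [[-1.0, 0.015, -0.0], [0.015, 1.0, 0.001], [0.0, 0.001, -1.0]]
contact_force: [0.0, -0.5, -5.2]
gripper_width: 0.573
grasp_force: 63.3
```

```bash
python3 - <<'E'
from h import *
a=[cv2.resize(bot.grab_frame(c)[0],(400,300)) for c in("top","side")]
cv2.imwrite("pics/t1.png",np.hstack(a)); s=bot.sense();print(s["time_s"],s["position"],s["contact_force"],s["gripper_width"],s["eef_rot"][:,1])
E
```

```text
9.875 [ 0.46688925 -0.37489565  0.16311424] [ 0.42517486 -0.03860083 -4.92762301] 0.5688612058718243 [1.50923792e-02 9.99885889e-01 6.55133277e-04]
```

View pics/t1.png

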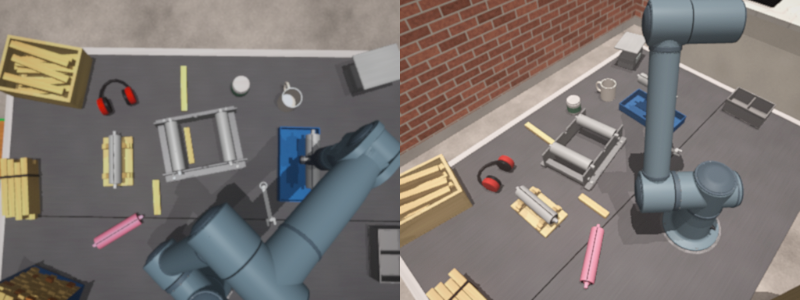

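The middle roller is held level over the tray, and the track's middle slots are empty. I'll lower it.

Call:
{"api": "servo_tool", "payload": {"series": [[4, [0, 0, -3], 0], [4, [0, 0, -4], 0], [4, [0, 0, -4], 0], [4, [0, 0, -2.5], 0], [4, [0, 0, -1.2], 0]]}}

```text
time_s: 10.5
position: [0.466, -0.3745, 0.0146]
eef_rot: [[-1.0, 0.016, -0.002], [0.016, 1.0, 0.002], [0.002, 0.002, -1.0]]
contact_force: [0.5, -0.5, -4.2]
gripper_width: 0.566
grasp_force: 63.4
```

Call:
{"api": "servo_tool", "payload": {"series": [[4, [0, 0, -0.5], 0], [4, [0, 0, -0.3], 0], [4, [0, 0, -0.2], 0], [4, [0, 0, -0.1], 0]]}}

```text
time_s: 11.0
position: [0.4669, -0.3765, 0.0057]
eef_rot: [[-1.0, 0.017, 0.001], [0.017, 1.0, -0.001], [-0.001, -0.001, -1.0]]
contact_force: [1.1, -0.9, -3.9]
gripper_width: 0.569
grasp_force: 63.4
```

Call:
{"api": "servo_tool", "payload": {"series": [[4, [0, 0, -0.1], 0], [4, [0, 0, -0.05], 0]]}}

```text
time_s: 11.25
position: [0.4666, -0.3762, 0.0037]
eef_rot: [[-1.0, 0.017, 0.0], [0.017, 1.0, -0.0], [-0.0, -0.0, -1.0]]
contact_force: [-1.2, 0.2, -4.5]
gripper_width: 0.569
grasp_force: 63.4
```

Call:
{"api": "servo_tool", "payload": {"series": [[4, [0, 0, -0.1], 0], [4, [0, 0, -0.05], 0]]}}

```text
time_s: 11.5
position: [0.4666, -0.3763, 0.0035]
eef_rot: [[-1.0, 0.017, 0.0], [0.017, 1.0, -0.0], [-0.0, -0.0, -1.0]]
contact_force: [-4.0, 3.3, 9.3]
gripper_width: 0.567
grasp_force: 64.4
```

Call:
{"api": "servo_tool", "payload": {"series": [[4, [0, 0, 0.1], 0], [8.54, [0, 0, 0], 0], [8.54, [0, 0, 0], 0], [8.54, [0, 0, 0], 0]]}}

```text
time_s: 12.0
position: [0.4668, -0.3765, 0.0033]
eef_rot: [[-1.0, 0.017, 0.001], [0.017, 1.0, -0.0], [-0.001, -0.0, -1.0]]
contact_force: [0.7, -0.2, -0.3]
gripper_width: 1.001
grasp_force: 0.0
```

Call:
{"api": "servo_tool", "payload": {"series": [[8.54, [0, 0, 2], 0], [8.54, [0, 0, 5], 0], [8.54, [0, 0, 5], 0], [8.54, [0, 0, 5], 0], [8.54, [0, 3, 2], 0]]}}

```text
time_s: 12.62
position: [0.4682, -0.3488, 0.1969]
eef_rot: [[-1.0, 0.019, 0.005], [0.019, 1.0, -0.005], [-0.005, -0.005, -1.0]]
contact_force: [0.7, 0.5, -0.2]
gripper_width: 1.001
grasp_force: 0.0
```

```bash
python3 - <<'E'
from h import *
np.set_printoptions(precision=4,suppress=True)
I,D=bot.grab_frame("side"); X=cloud("side",D); x,y,z=np.moveaxis(X,-1,0)
m=(D>0)&(abs(y+.376)<.07)&(abs(x-.466)<.14)&(z>.03)&(z<.06)
n,L,S,_=cv2.connectedComponentsWithStats(m.astype(np.uint8))
for i in range(1,n):
    if S[i,4]>20: print(S[i,4],fit(X[L==i]))
I,D=bot.grab_frame("top"); X=cloud("top",D); x,y,z=np.moveaxis(X,-1,0)
m=(D>0)&(abs(y+.376)<.07)&(abs(x-.466)<.14)&(z>.03)&(z<.06)
n,L,S,_=cv2.connectedComponentsWithStats(m.astype(np.uint8))
for i in range(1,n):
    if S[i,4]>20: print(S[i,4],fit(X[L==i]))
s=bot.sense();print(s["time_s"],s["position"],s["contact_force"])
E
```

```text
167 (array([ 0.5281, -0.3651]), np.float64(-10.550658486621652), ((529.270263671875, -371.9656066894531), (43.38895034790039, 93.13603973388672), 83.13334655761719), np.float64(0.046048954435785404))
298 (array([ 0.5352, -0.3706]), np.float64(-7.42412758473402), ((538.712890625, -373.5146484375), (47.65000534057617, 75.63134002685547), 87.60804748535156), np.float64(0.04855575893927275))
518 (array([ 0.4153, -0.3688]), np.float64(0.22290372311899173), ((409.92425537109375, -371.2824401855469), (47.94701385498047, 114.88449096679688), 88.72340393066406), np.float64(0.049213037185008135))
12.725 [ 0.468  -0.3455  0.1966] [ 0.1412 -0.6018 -0.5147]
```

The binding roller rests centred in the tray. Next I'll go to the spare.

Call:
{"api": "servo_tool", "payload": {"series": [[8.54, [0, 4, 0], 0.007], [8.54, [0, 5.6, 0], 0.007], [8.54, [0, 5.6, 0], 0.007], [8.54, [0, 5.6, 0], 0.007], [8.54, [0, 5.6, 0], 0.007]]}}

```text
time_s: 13.35
position: [0.4662, -0.0808, 0.1922]
eef_rot: [[-1.0, -0.018, -0.001], [-0.018, 1.0, 0.0], [0.001, 0.0, -1.0]]
contact_force: [-0.0, 0.0, 0.9]
gripper_width: 1.003
grasp_force: 0.0
```

Call:
{"api": "servo_tool", "payload": {"series": [[8.54, [0.1, 5.6, 0], 0.007], [8.54, [0.1, 5.6, 0], 0.007], [8.54, [0.1, 5.6, 0], 0.007], [8.54, [0.1, 5.6, 0], 0.007], [8.54, [0.1, 5.6, 0], 0.007]]}}

```text
time_s: 13.98
position: [0.4714, 0.1993, 0.1922]
eef_rot: [[-0.999, -0.053, -0.0], [-0.053, 0.999, -0.001], [0.0, -0.001, -1.0]]
contact_force: [0.3, -0.9, -0.3]
gripper_width: 0.999
grasp_force: 0.0
```

Call:
{"api": "servo_tool", "payload": {"series": [[8.54, [0, 5.6, -1], 0], [8.54, [0, 5.6, -1], 0], [8.54, [0, 5.6, -1], 0], [8.54, [0, 0, 0], 0], [8.54, [0, 0, 0], 0]]}}

```text
time_s: 14.6
position: [0.4713, 0.3652, 0.1621]
eef_rot: [[-0.999, -0.053, -0.001], [-0.053, 0.999, -0.002], [0.001, -0.001, -1.0]]
contact_force: [0.3, -0.0, 0.4]
gripper_width: 1.0
grasp_force: 0.0
```

```bash
python3 - <<'E'
from h import *
s=bot.sense();print(s["time_s"],s["position"],s["contact_force"],s["eef_rot"][:,0],s["joints"])
E
```

```text
14.6 [0.47127397 0.36516818 0.16206868] [ 0.31418614 -0.0190178   0.43547609] [-0.99857203 -0.05340612  0.00130206] [ 5.53181328e-01  4.47951176e-01  7.90759407e-03  1.13258728e+00
 -6.42961498e-04  4.99749389e-01]
```

Call:
{"api": "servo_tool", "payload": {"series": [[8.54, [0, 0, -3], 0], [8.54, [0, 0, -4], 0], [8.54, [0, 0, -3.5], 0], [8.54, [0, 0, -2], 0], [8.54, [0, 0, -0.45], 0]]}}

```text
time_s: 15.22
position: [0.4708, 0.3634, 0.0323]
eef_rot: [[-0.999, -0.051, -0.003], [-0.051, 0.999, -0.002], [0.003, -0.002, -1.0]]
contact_force: [0.5, -0.3, 0.7]
gripper_width: 0.998
grasp_force: 0.0
```

Call:
{"api": "servo_tool", "payload": {"series": [[4, [0, 0, 0], 0], [4, [0, 0, 0], 0], [4, [0, 0, 0], 0], [4, [0, 0, 0], 0]]}}

```text
time_s: 15.72
position: [0.4729, 0.3649, 0.0354]
eef_rot: [[-0.999, -0.052, 0.003], [-0.052, 0.999, -0.002], [-0.003, -0.002, -1.0]]
contact_force: [0.2, -5.4, 5.1]
gripper_width: 0.571
grasp_force: 61.6
```

Call:
{"api": "servo_tool", "payload": {"series": [[4, [0, 0, 0.5], 0], [4, [0, 0, 2], 0], [4, [0, 0, 3], 0], [4, [0, 0, 4], 0], [4, [0, 0, 3], 0]]}}

```text
time_s: 16.35
position: [0.4713, 0.3662, 0.1602]
eef_rot: [[-0.999, -0.054, 0.0], [-0.054, 0.999, 0.001], [-0.0, 0.001, -1.0]]
contact_force: [-0.3, 0.9, -4.2]
gripper_width: 0.564
grasp_force: 62.8
```

Call:
{"api": "servo_tool", "payload": {"series": [[4, [0.5, -2, 0], 0.015], [4, [0.9, -4, 0], 0.018], [4, [0.9, -4, 0], 0.018], [4, [0.9, -4, 0], 0.018], [4, [0.9, -4, 0], 0.018]]}}

```text
time_s: 16.98
position: [0.5122, 0.1849, 0.1585]
eef_rot: [[-0.99, -0.141, -0.001], [-0.141, 0.99, 0.001], [0.001, 0.001, -1.0]]
contact_force: [0.6, 0.4, -4.4]
gripper_width: 0.57
grasp_force: 63.0
```

Call:
{"api": "servo_tool", "payload": {"series": [[4, [0.9, -4, 0], 0.018], [4, [0.9, -4, 0], 0.018], [4, [0.9, -4, 0], 0.018], [4, [0.5, -3.5, 0], 0.006], [4, [0, 0, 0], 0]]}}

```text
time_s: 17.6
position: [0.5447, 0.0288, 0.1585]
eef_rot: [[-0.981, -0.195, -0.0], [-0.195, 0.981, -0.0], [0.0, 0.0, -1.0]]
contact_force: [0.0, -0.2, -4.4]
gripper_width: 0.57
grasp_force: 63.3
```

```bash
python3 - <<'E'
from h import *
np.set_printoptions(precision=4,suppress=True)
I,D=bot.grab_frame("side"); cv2.imwrite("pics/s2.png",I); T,Dt=bot.grab_frame("top"); cv2.imwrite("pics/t2.png",T)
for c,D in(("side",D),("top",Dt)):
    X=cloud(c,D); x,y,z=np.moveaxis(X,-1,0)
    m=(D>0)&(abs(x-.53)<.15)&(abs(y-.03)<.15)&(z>.14)&(z<.25)
    n,L,S,_=cv2.connectedComponentsWithStats(m.astype(np.uint8))
    for i in range(1,n):
        if S[i,4]>20: print(c,S[i],fit(X[L==i]))
s=bot.sense();print(s["time_s"],s["position"],s["contact_force"],s["ft_torque"],s["eef_rot"][:,0],s["gripper_width"])
a=cv2.resize(I[110:250,150:320],(480,395),interpolation=cv2.INTER_CUBIC); b=cv2.resize(T[120:250,190:320],(320,395));cv2.imwrite("pics/c2.png",np.hstack([a,b[:, :]]))
E
```

```text
side [206 135  60  45 973] (array([0.5261, 0.0363]), np.float64(12.534315479284132), ((540.4526977539062, 32.43074035644531), (204.48696899414062, 119.28318786621094), 37.604225158691406), np.float64(0.20141914696065072))
17.7 [0.5441 0.031  0.1584] [ 0.2365  0.0549 -5.1185] [-0.0566 -0.0213 -0.0539] [-0.9801 -0.1983  0.0006] 0.56859331233763
```

View pics/c2.png

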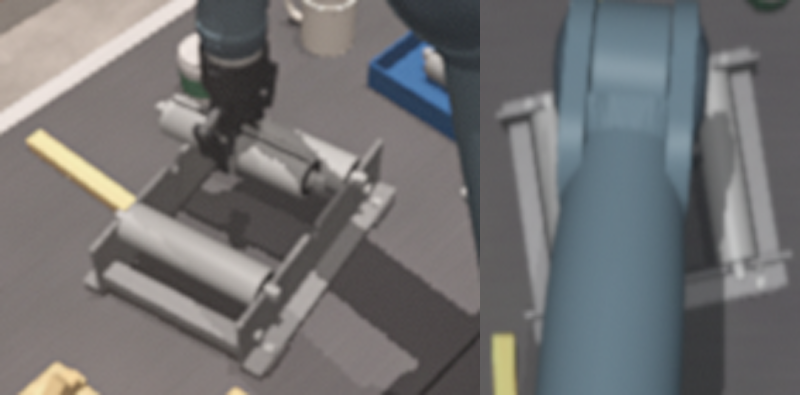

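The side crop shows the spare held level over the empty slots, running from about (160,105) to (340,180). Next I'll check its axial centring against the rails.

```bash
cp pics/s2.png /tmp; python3 - <<'E'
from h import *
np.set_printoptions(precision=4,suppress=True)
ex=np.array([.9803,.1977]); ey=np.array([-.1977,.9803])
for c in("top","side"):
    D=np.load(c+"0.npy");X=cloud(c,D);s=X[...,:2]@ex;t=X[...,:2]@ey;z=X[...,2]
    g=(D>0)&(abs(t+.077)<.16)
    print(c,"t-extent rollers",[ (round(float(np.median(t[g&(z>.1065)&(abs(t-k)<.04)&(abs(s-.54)<.07)])),4)) for k in(-.177,-.077,.023)])
    r=g&(z>.092)&(z<.098)&(abs(s-.54)>.085)&(abs(s-.54)<.125)
    for sg in(-1,1):
        q=s[r&((s-.54)*sg>0)]; print(c,sg,len(q),np.percentile(q,[2,10,50,90,98]))
    for k in(-.177,-.077,.023):
        q=s[g&(abs(t-k)<.012)&(z>.1035)&(z<.115)]; print("tube s",np.percentile(q,[0,1,99,100]))
I,D=bot.grab_frame("side");X=cloud("side",D);s=X[...,:2]@ex;t=X[...,:2]@ey;z=X[...,2]
g=(D>0)&(abs(t+.077)<.04)&(abs(s-.54)<.16)&(z>.13)&(z<.212)
h,e=np.histogram(s[g],np.arange(.40,.68,.005));print(list(zip(e.round(3),h)))
for lo,hi in((.42,.44),(.44,.5),(.60,.63),(.64,.66)):
    m=g&(s>lo)&(s<hi); print(lo,m.sum(),"t",np.percentile(t[m],[2,50,98]),"z",np.percentile(z[m],[2,50,98]))
E
```

```text
top t-extent rollers [-0.1782, -0.0787, 0.0214]
top -1 170 [0.4286 0.4358 0.4387 0.4442 0.4522]
top 1 154 [0.6272 0.6375 0.6412 0.6441 0.651 ]
tube s [0.4438 0.4455 0.6317 0.6333]
tube s [0.4445 0.4465 0.6327 0.6354]
tube s [0.4439 0.4455 0.6319 0.6332]
side t-extent rollers [-0.1773, -0.0784, 0.0211]
side -1 156 [0.4304 0.4349 0.4386 0.4441 0.449 ]
side 1 106 [0.6274 0.6339 0.6401 0.6438 0.6482]
tube s [0.4416 0.443  1.9031 1.9073]
tube s [0.4425 0.4446 0.6306 0.6332]
tube s [-0.0632 -0.0588  0.631   0.6328]
[(np.float64(0.4), np.int64(0)), (np.float64(0.405), np.int64(0)), (np.float64(0.41), np.int64(0)), (np.float64(0.415), np.int64(0)), (np.float64(0.42), np.int64(1)), (np.float64(0.425), np.int64(10)), (np.float64(0.43), np.int64(8)), (np.float64(0.435), np.int64(8)), (np.float64(0.44), np.int64(60)), (np.float64(0.445), np.int64(23)), (np.float64(0.45), np.int64(24)), (np.float64(0.455), np.int64(24)), (np.float64(0.46), np.int64(25)), (np.float64(0.465), np.int64(22)), (np.float64(0.47), np.int64(24)), (np.float64(0.475), np.int64(21)), (np.float64(0.48), np.int64(22)), (np.fl
[... 864 characters left out ...]
, np.int64(20)), (np.float64(0.615), np.int64(19)), (np.float64(0.62), np.int64(21)), (np.float64(0.625), np.int64(20)), (np.float64(0.63), np.int64(12)), (np.float64(0.635), np.int64(0)), (np.float64(0.64), np.int64(3)), (np.float64(0.645), np.int64(5)), (np.float64(0.65), np.int64(1)), (np.float64(0.655), np.int64(0)), (np.float64(0.66), np.int64(0)), (np.float64(0.665), np.int64(0)), (np.float64(0.67), np.int64(0)), (np.float64(0.675), np.int64(0))]
0.42 27 t [-0.0826 -0.0748 -0.0688] z [0.1756 0.1849 0.1898]
0.44 316 t [-0.0926 -0.064  -0.051 ] z [0.1683 0.1984 0.2079]
0.6 124 t [-0.0908 -0.0629 -0.0513] z [0.1721 0.2002 0.2072]
0.64 9 t [-0.08   -0.0734 -0.0708] z [0.1793 0.1857 0.1924]
```

Call:
{"api": "servo_tool", "payload": {"series": [[4, [0.1, 0, -2], 0], [4, [0, 0, -2.5], 0], [4, [0, 0, -2], 0], [4, [0, 0, -1.1], 0], [4, [0, 0, 0], 0]]}}

```text
time_s: 18.38
position: [0.5447, 0.0316, 0.0819]
eef_rot: [[-0.98, -0.2, -0.002], [-0.2, 0.98, 0.0], [0.002, 0.001, -1.0]]
contact_force: [0.4, -0.1, -4.4]
gripper_width: 0.569
grasp_force: 63.3
```

Call:
{"api": "servo_tool", "payload": {"series": [[4, [0, 0, -0.3], 0], [4, [0, 0, -0.3], 0], [4, [0, 0, -0.2], 0]]}}

```text
time_s: 18.75
position: [0.5459, 0.0308, 0.0748]
eef_rot: [[-0.98, -0.199, 0.001], [-0.199, 0.98, 0.0], [-0.001, -0.0, -1.0]]
contact_force: [-0.0, 0.4, -4.8]
gripper_width: 0.566
grasp_force: 63.3
```

Call:
{"api": "servo_tool", "payload": {"series": [[4, [0, 0, -0.3], 0], [4, [0, 0, -0.3], 0]]}}

```text
time_s: 19.0
position: [0.5465, 0.0281, 0.0694]
eef_rot: [[-0.98, -0.198, 0.002], [-0.198, 0.98, -0.006], [-0.001, -0.006, -1.0]]
contact_force: [-0.7, -9.7, 0.7]
gripper_width: 0.571
grasp_force: 63.9
```

Call:
{"api": "servo_tool", "payload": {"series": [[4, [0.03, -0.15, 0], 0], [4, [0, 0, -0.2], 0]]}}

```text
time_s: 19.25
position: [0.5468, 0.0276, 0.0676]
eef_rot: [[-0.98, -0.198, 0.002], [-0.198, 0.98, -0.004], [-0.001, -0.004, -1.0]]
contact_force: [-3.6, -6.4, 11.9]
gripper_width: 0.57
grasp_force: 64.6
```

Call:
{"api": "servo_tool", "payload": {"series": [[4, [0.03, -0.2, 0.1], 0], [4, [0, 0, 0], 0]]}}

```text
time_s: 19.5
position: [0.5467, 0.0274, 0.0679]
eef_rot: [[-0.98, -0.199, 0.001], [-0.199, 0.98, 0.001], [-0.001, 0.0, -1.0]]
contact_force: [0.5, -0.5, 0.0]
gripper_width: 0.568
grasp_force: 63.6
```

Call:
{"api": "servo_tool", "payload": {"series": [[4, [0, 0, -0.2], 0], [4, [0, 0, -0.1], 0]]}}

```text
time_s: 19.75
position: [0.5469, 0.0274, 0.0672]
eef_rot: [[-0.98, -0.2, 0.002], [-0.2, 0.98, -0.0], [-0.002, -0.001, -1.0]]
contact_force: [-8.2, -1.6, 22.8]
gripper_width: 0.569
grasp_force: 65.6
```

Call:
{"api": "servo_tool", "payload": {"series": [[4, [0, 0, 0.2], 0], [4, [0, 0, 0], 0]]}}

```text
time_s: 20.0
position: [0.5468, 0.0273, 0.0675]
eef_rot: [[-0.98, -0.199, 0.002], [-0.199, 0.98, -0.0], [-0.002, -0.001, -1.0]]
contact_force: [-2.4, -2.4, 7.7]
gripper_width: 0.573
grasp_force: 64.1
```

```bash
python3 - <<'E'
from h import *
np.set_printoptions(precision=4,suppress=True)
ex=np.array([.9803,.1977]); ey=np.array([-.1977,.9803])
I,D=bot.grab_frame("side"); X=cloud("side",D);s=X[...,:2]@ex;t=X[...,:2]@ey;z=X[...,2]
D0=np.load("side0.npy");X0=cloud("side",D0);s0=X0[...,:2]@ex;t0=X0[...,:2]@ey;z0=X0[...,2]
from scipy.optimize import least_squares
def cyl(s,t,z,lo,hi,tc):
    m=(s>lo)&(s<hi)&(np.hypot(t-tc,z-.088)<.032)&(z>.09)
    r=least_squares(lambda p:np.hypot(t[m]-p[0],z[m]-p[1])-.025,[tc,.088],loss="soft_l1",f_scale=.001)
    return m.sum(),r.x,np.abs(r.fun).mean()
for lo,hi in((.45,.5),(.50,.52),(.60,.63)):
    print(lo,"now",cyl(s,t,z,lo,hi,-.078),"orig",cyl(s0,t0,z0,lo,hi,-.078),"C now",cyl(s,t,z,lo,hi,.021))
for S,T,Z,DD in((s,t,z,D),(s0,t0,z0,D0)):
    for lo,hi in((.42,.434),(.644,.66)):
        m=(DD>0)&(S>lo)&(S<hi)&(abs(T+.078)<.012)&(Z>.075); print(lo,m.sum(),T[m].min() if m.any() else 0,np.percentile(Z[m],[50,95]) if m.any() else 0)
b=cv2.resize(I[160:250,215:305],(600,600),interpolation=cv2.INTER_CUBIC);cv2.imwrite("pics/c3.png",b)
E
```

```text
0.45 now (np.int64(187), array([-0.0817,  0.0898]), np.float64(0.001646195391328311)) orig (np.int64(175), array([-0.0804,  0.0847]), np.float64(0.0016689760586056047)) C now (np.int64(198), array([0.0191, 0.0843]), np.float64(0.0014779948321208653))
0.5 now (np.int64(77), array([-0.0822,  0.0901]), np.float64(0.001613756052052148)) orig (np.int64(66), array([-0.0809,  0.0843]), np.float64(0.0014536707228994092)) C now (np.int64(75), array([0.0191, 0.0844]), np.float64(0.001442627557227472))
0.6 now (np.int64(101), array([-0.0817,  0.0897]), np.float64(0.0014920895276194035)) orig (np.int64(94), array([-0.0809,  0.084 ]), np.float64(0.0015893963100185047)) C now (np.int64(103), array([0.0195, 0.0846]), np.float64(0.0014553624957620093))
0.42 11 -0.08785302591631583 [0.0944 0.099 ]
0.644 10 -0.08940954903253505 [0.0941 0.0972]
0.42 13 -0.08687714583692108 [0.09   0.0935]
0.644 8 -0.08517522603982071 [0.0905 0.0931]
```

View pics/c3.png

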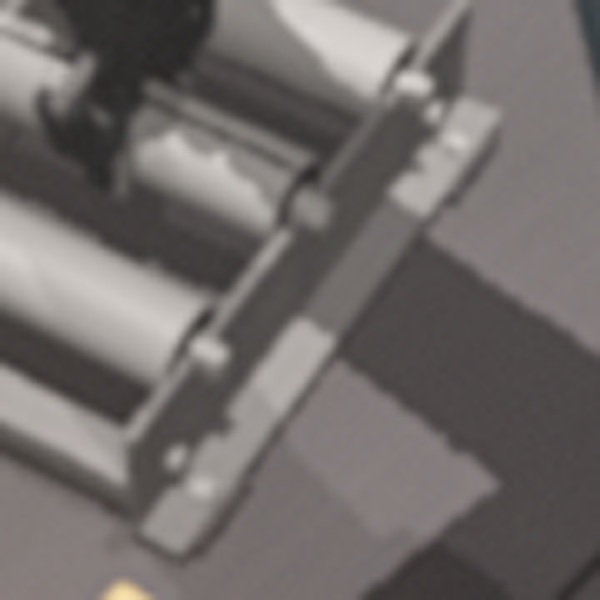

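The spare sits level but 5.5 mm high. The cylinder fit gives its axis at 90 mm against 84–85 mm for the originals. A turned axle may be catching in the slot, so I'll lift a little and look at the axle end.

Call:
{"api": "servo_tool", "payload": {"series": [[4, [0, 0.1, 1], 0], [4, [0, 0.1, 2], 0], [4, [0, 0, 0], 0]]}}

```text
time_s: 20.42
position: [0.547, 0.0298, 0.0974]
eef_rot: [[-0.98, -0.199, 0.002], [-0.199, 0.98, 0.001], [-0.002, 0.0, -1.0]]
contact_force: [0.1, -0.5, -4.6]
gripper_width: 0.566
grasp_force: 63.5
```

```bash
python3 - <<'E'
from h import *
I,D=bot.grab_frame("side"); cv2.imwrite("pics/s3.png",I)
p=bot.camera_params("side"); ex=np.array([.9803,.1977,0])
def pix(X): c=np.array(p["R"])@X+p["t"]; return int(p["fx"]*c[0]/c[2]+p["cx"]),int(p["fy"]*c[1]/c[2]+p["cy"])
def crop(J,X):
    u,v=pix(X); return cv2.resize(J[v-14:v+14,u-14:u+14],(380,290),interpolation=cv2.INTER_CUBIC)
s=bot.sense()["position"]; print(s,bot.sense()["contact_force"])
o=-.106*ex
c3=np.array([s[0],s[1],s[2]+.0235]); c2=np.array([.5441,.031,.183])
B0=np.array([.5444,.0297,.085]); J0=cv2.imread("pics/side0.png")
sp=np.array([.4715,.3655,.058])-.106*np.array([.9986,.052,0])
cv2.imwrite("pics/z3.png",np.vstack([np.hstack([crop(I,c3+o),crop(cv2.imread("pics/s2.png"),c2+o)]),np.hstack([crop(J0,B0+o),crop(J0,sp)])]))
E
```

```text
[0.54632868 0.02970567 0.09643385] [ 0.05732321  1.06285031 -5.56140593]
```

View pics/z3.png

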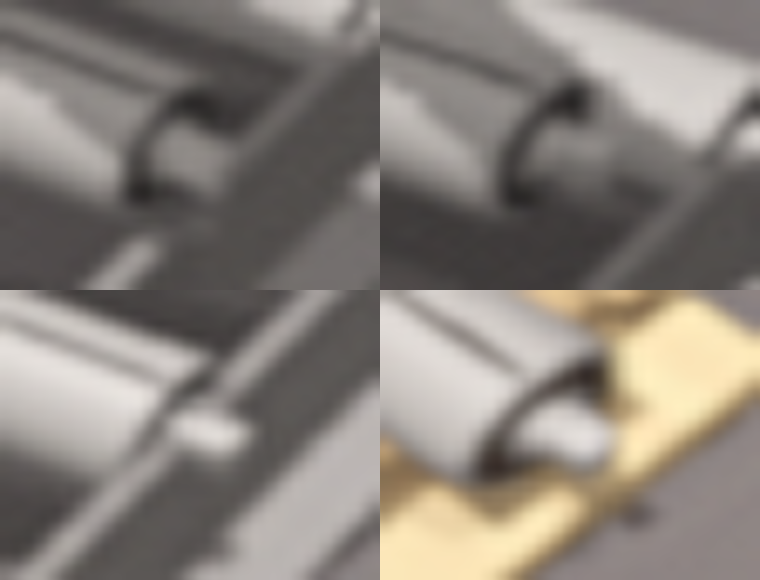

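Too coarse to settle by eye. The wedge height (axis at about 90.5 mm with no side force) fits an axle that the first one-sided touch on the +y lead-in tipped about 45°. Touching the opposite lead-in should turn it back upright.

Call:
{"api": "servo_tool", "payload": {"series": [[4, [0.1, -0.5, -0.5], 0], [4, [0, 0, -1], 0], [4, [0, 0, -0.7], 0], [4, [0, 0, -0.2], 0]]}}

```text
time_s: 20.98
position: [0.5461, 0.0244, 0.0713]
eef_rot: [[-0.98, -0.199, -0.002], [-0.199, 0.98, 0.0], [0.002, 0.001, -1.0]]
contact_force: [0.9, 0.1, -4.5]
gripper_width: 0.567
grasp_force: 63.5
```

Call:
{"api": "servo_tool", "payload": {"series": [[4, [0, 0, -0.2], 0], [4, [0, 0, 0], 0]]}}

```text
time_s: 21.22
position: [0.5472, 0.0245, 0.0706]
eef_rot: [[-0.98, -0.199, 0.0], [-0.199, 0.98, 0.0], [-0.0, 0.0, -1.0]]
contact_force: [-0.2, 0.1, -5.3]
gripper_width: 0.568
grasp_force: 63.5
```

Call:
{"api": "servo_tool", "payload": {"series": [[4, [0, 0, -0.15], 0], [4, [0, 0, -0.15], 0]]}}

```text
time_s: 21.48
position: [0.5472, 0.026, 0.0683]
eef_rot: [[-0.98, -0.2, 0.001], [-0.2, 0.98, 0.004], [-0.001, 0.004, -1.0]]
contact_force: [-2.1, 8.6, 2.2]
gripper_width: 0.567
grasp_force: 64.0
```

Call:
{"api": "servo_tool", "payload": {"series": [[4, [0, 0, -0.15], 0], [4, [-0.02, 0.1, -0.1], 0]]}}

```text
time_s: 21.72
position: [0.5469, 0.0272, 0.0655]
eef_rot: [[-0.98, -0.201, 0.001], [-0.201, 0.98, 0.004], [-0.001, 0.003, -1.0]]
contact_force: [-1.5, 5.2, -1.8]
gripper_width: 0.568
grasp_force: 63.8
```

Call:
{"api": "servo_tool", "payload": {"series": [[4, [-0.01, 0.07, -0.15], 0], [4, [0, 0, -0.1], 0]]}}

```text
time_s: 21.98
position: [0.5468, 0.0272, 0.0626]
eef_rot: [[-0.98, -0.2, 0.0], [-0.2, 0.98, 0.002], [-0.001, 0.002, -1.0]]
contact_force: [-0.6, 4.9, -1.6]
gripper_width: 0.571
grasp_force: 63.7
```

Call:
{"api": "servo_tool", "payload": {"series": [[4, [0, 0.03, -0.1], 0], [4, [0, 0, -0.05], 0]]}}

```text
time_s: 22.22
position: [0.5469, 0.0272, 0.062]
eef_rot: [[-0.98, -0.2, 0.001], [-0.2, 0.98, 0.002], [-0.001, 0.002, -1.0]]
contact_force: [-5.1, 4.8, 7.1]
gripper_width: 0.57
grasp_force: 64.2
```

```bash
cat > chk.py <<'E'
from h import *
from scipy.optimize import least_squares
np.set_printoptions(precision=4,suppress=True)
ex=np.array([.9803,.1977]); ey=np.array([-.1977,.9803])
def cyl(s,t,z,lo,hi,tc):
    m=(s>lo)&(s<hi)&(np.hypot(t-tc,z-.086)<.032)&(z>.09)
    if m.sum()<10: return None
    r=least_squares(lambda p:np.hypot(t[m]-p[0],z[m]-p[1])-.025,[tc,.086],loss="soft_l1",f_scale=.001); return r.x
def run(c="side"):
    D=bot.grab_frame(c)[1]; D0=np.load(c+"0.npy")
    A=[]
    for d in(D,D0):
        X=cloud(c,d); A.append((X[...,:2]@ex,X[...,:2]@ey,X[...,2]))
    for n,tc in(("A",-.178),("B",-.078),("C",.021)):
        for lo,hi in((.45,.5),(.6,.63)):
            print(n,lo,"now",cyl(*A[0],lo,hi,tc),"orig",cyl(*A[1],lo,hi,tc))
    s,t,z=A[0]; m=(abs(t+.078)<.03)&(z>.095)&(z<.115); print("s range now",np.percentile(s[m&(abs(s-.54)<.12)],[0,1,99,100]))
    st=bot.sense(); print(st["time_s"],st["position"],st["contact_force"])
E
python3 -c "import chk;chk.run()"
```

```text
A 0.45 now [-0.1807  0.0844] orig [-0.1812  0.0844]
A 0.6 now None orig [-0.1805  0.0843]
B 0.45 now [-0.0817  0.0847] orig [-0.0804  0.0847]
B 0.6 now [-0.0819  0.0839] orig [-0.0809  0.084 ]
C 0.45 now [0.0193 0.0845] orig [0.0194 0.0841]
C 0.6 now [0.0196 0.0839] orig [0.0194 0.0843]
s range now [0.4304 0.4377 0.6387 0.65  ]
22.275 [0.5469 0.0272 0.0621] [-3.9552  5.5282  4.5255]
```

The heights match the originals at both ends, so the spare is seated. I'll release it and rise.

Call:
{"api": "servo_tool", "payload": {"series": [[4, [0, 0.08, 0.05], 0], [8.54, [0, 0, 0], 0], [8.54, [0, 0, 0], 0], [8.54, [0, 0, 0], 0]]}}

```text
time_s: 22.78
position: [0.5474, 0.0267, 0.0618]
eef_rot: [[-0.98, -0.198, 0.001], [-0.198, 0.98, -0.001], [-0.001, -0.001, -1.0]]
contact_force: [0.7, -0.5, 0.1]
gripper_width: 1.002
grasp_force: 0.0
```

Call:
{"api": "servo_tool", "payload": {"series": [[8.54, [0, 0, 1], 0], [8.54, [0, 0, 3], 0], [8.54, [0, 0, 4], 0], [8.54, [0, 0, 4], 0], [0, [0, 0, 0], 0]]}}

```text
time_s: 23.4
position: [0.5498, 0.0269, 0.186]
eef_rot: [[-0.98, -0.199, 0.008], [-0.199, 0.98, -0.001], [-0.008, -0.002, -1.0]]
contact_force: [0.9, 0.2, -0.6]
gripper_width: 0.817
grasp_force: 0.0
```

Call:
{"api": "servo_tool", "payload": {"series": [[0, [0.6, -3, 0], 0], [0, [0.8, -4, 0], 0], [0, [0.7, -3.5, 0], 0], [0, [0, 0, 0], 0], [0, [0, 0, 0], 0]]}}

```text
time_s: 24.02
position: [0.5672, -0.0774, 0.1809]
eef_rot: [[-0.98, -0.199, -0.002], [-0.199, 0.98, 0.001], [0.001, 0.001, -1.0]]
contact_force: [-0.4, 0.5, -0.4]
gripper_width: -0.002
grasp_force: 0.0
```

```bash
python3 -c "
import chk;chk.run()
print(chk.bot.sense()['gripper_width'])"
```

```text
A 0.45 now [-0.1812  0.0845] orig [-0.1812  0.0844]
A 0.6 now [-0.1804  0.0834] orig [-0.1805  0.0843]
B 0.45 now [-0.0815  0.0843] orig [-0.0804  0.0847]
B 0.6 now [-0.0813  0.0844] orig [-0.0809  0.084 ]
C 0.45 now [0.0192 0.0843] orig [0.0194 0.0841]
C 0.6 now [0.0191 0.0846] orig [0.0194 0.0843]
s range now [0.4347 0.4381 0.6373 0.6408]
24.075 [ 0.5672 -0.077   0.1811] [-0.9593 -0.2399  0.1649]
0.0019980346597011736
```

All three are seated. Now the final sweep.

Call:
{"api": "servo_tool", "payload": {"series": [[0, [0, 0, -4], 0], [0, [0, 0, -2.5], 0], [0, [0, 0, -0.4], 0], [0, [-0.1, 0.5, -0.2], 0], [0, [-0.29, 1.47, -0.1], 0]]}}

```text
time_s: 24.7
position: [0.5649, -0.0578, 0.1108]
eef_rot: [[-0.98, -0.198, 0.002], [-0.198, 0.98, -0.0], [-0.002, -0.001, -1.0]]
contact_force: [0.1, 0.6, 0.5]
gripper_width: -0.002
grasp_force: 0.0
```

Call:
{"api": "servo_tool", "payload": {"series": [[0, [-0.96, 4.8, 0.5], 0], [0, [-0.49, 2.45, 0], 0], [0, [-0.2, 0.98, -0.4], 0], [0, [-0.29, 1.47, -0.1], 0], [0, [-0.29, 1.47, 0], 0]]}}

```text
time_s: 25.32
position: [0.5415, 0.054, 0.1095]
eef_rot: [[-0.98, -0.198, -0.0], [-0.198, 0.98, 0.0], [0.0, 0.0, -1.0]]
contact_force: [1.5, -0.1, -0.4]
gripper_width: 0.002
grasp_force: 0.0
```

Call:
{"api": "servo_tool", "payload": {"series": [[0, [-0.78, 3.92, 0.5], 0], [0, [-0.39, 1.96, 0], 0], [0, [-0.2, 0.98, -0.4], 0], [0, [-0.29, 1.47, -0.1], 0], [0, [-0.29, 1.47, 0], 0]]}}

```text
time_s: 25.95
position: [0.522, 0.1517, 0.1092]
eef_rot: [[-0.98, -0.198, -0.0], [-0.198, 0.98, -0.0], [0.001, -0.0, -1.0]]
contact_force: [-0.4, -0.1, -1.1]
gripper_width: 0.004
grasp_force: 0.0
```

Call:
{"api": "servo_tool", "payload": {"series": [[0, [-0.5, 4, 3], 0], [0, [-1, 5, 4], 0]]}}

```text
time_s: 26.2
position: [0.5067, 0.24, 0.1776]
eef_rot: [[-0.981, -0.196, -0.003], [-0.196, 0.981, -0.001], [0.003, -0.001, -1.0]]
contact_force: [1.5, 0.6, -0.6]
gripper_width: 0.004
grasp_force: 0.0
```

```bash
python3 - <<'E'
from h import *
F=[bot.grab_frame("top")[0] for k in range(14)]
print(bot.sense()["time_s"])
p=bot.camera_params("top")
for n,(x,y) in dict(A=(.5605,-.068),B=(.5435,.0298),C=(.523,.1277)).items():
    m=np.zeros((384,512),np.uint8); q=[]
    for s,t in((-.06,-.021),(.06,-.021),(.06,.021),(-.06,.021)):
        X=np.array([x+s*.981-t*.196,y+s*.196+t*.981,.105]); c=np.array(p["R"])@X+p["t"]; q.append([p["fx"]*c[0]/c[2]+p["cx"],p["fy"]*c[1]/c[2]+p["cy"]])
    cv2.fillConvexPoly(m,np.int32(q),1)
    print(n,[round(float(np.abs(F[k].astype(float)-F[k-1])[m>0].mean()),2) for k in range(1,14)])
import chk; chk.run()
E
```

```text
26.9
A [0.36, 0.33, 0.36, 0.39, 0.39, 0.35, 0.38, 0.38, 0.37, 0.35, 0.37, 0.37, 0.37]
B [0.39, 0.38, 0.36, 0.37, 0.4, 0.39, 0.42, 0.4, 0.39, 0.39, 0.41, 0.41, 0.39]
C [10.98, 6.65, 7.08, 5.86, 5.36, 2.85, 2.28, 1.91, 1.11, 1.55, 1.5, 1.26, 1.74]
A 0.45 now [-0.1807  0.0844] orig [-0.1812  0.0844]
A 0.6 now [-0.1816  0.084 ] orig [-0.1805  0.0843]
B 0.45 now [-0.0818  0.0845] orig [-0.0804  0.0847]
B 0.6 now [-0.081   0.0841] orig [-0.0809  0.084 ]
C 0.45 now [0.0192 0.0844] orig [0.0194 0.0841]
C 0.6 now [0.0195 0.0842] orig [0.0194 0.0843]
s range now [0.4362 0.4398 0.6346 0.6494]
26.95 [0.5075 0.2394 0.1779] [ 0.1661  0.3546 -0.2462]
```

The hand passed about 1 mm too high over A and B, so only C turned. I'll sweep back a little lower and faster.

Call:
{"api": "servo_tool", "payload": {"series": [[0, [0.98, -4.87, -3.2], 0], [0, [0.98, -4.87, -3.2], 0], [0, [0, 0, 0], 0], [0, [0, 0, -0.55], 0], [0, [0.4, -1.96, 0], 0]]}}

```text
time_s: 27.58
position: [0.5311, 0.1249, 0.11]
eef_rot: [[-0.979, -0.203, 0.001], [-0.203, 0.979, 0.002], [-0.001, 0.002, -1.0]]
contact_force: [-1.6, -0.4, 2.5]
gripper_width: -0.002
grasp_force: 0.6
```

Call:
{"api": "servo_tool", "payload": {"series": [[0, [0.4, -1.96, 0], 0], [0, [1.17, -5.78, 0.5], 0], [0, [0, -0.1, -0.5], 0], [0, [0.4, -1.96, 0], 0]]}}

```text
time_s: 28.08
position: [0.5517, 0.0255, 0.1099]
eef_rot: [[-0.98, -0.201, 0.002], [-0.201, 0.98, 0.001], [-0.002, 0.001, -1.0]]
contact_force: [1.6, -0.8, 3.7]
gripper_width: 0.0
grasp_force: 1.7
```

Call:
{"api": "servo_tool", "payload": {"series": [[0, [0.4, -1.96, 0], 0], [0, [1.17, -5.78, 0.5], 0], [0, [0, -0.1, -0.5], 0], [0, [0.4, -1.96, 0], 0]]}}

```text
time_s: 28.58
position: [0.5713, -0.0723, 0.1099]
eef_rot: [[-0.98, -0.201, 0.002], [-0.201, 0.98, 0.001], [-0.002, 0.001, -1.0]]
contact_force: [1.5, -0.2, 5.9]
gripper_width: 0.0
grasp_force: 2.3
```

Call:
{"api": "servo_tool", "payload": {"series": [[0, [0.4, -1.96, 0], 0], [0, [0.5, -4, 3], 0], [0, [0, -5, 4], 0]]}}

```text
time_s: 28.95
position: [0.5784, -0.181, 0.1764]
eef_rot: [[-0.979, -0.202, -0.004], [-0.202, 0.979, 0.002], [0.003, 0.003, -1.0]]
contact_force: [2.6, -0.9, 0.4]
gripper_width: 0.003
grasp_force: 0.0
```

```bash
cat > mov.py <<'E'
from h import *
def run(N=14):
    F=[bot.grab_frame("top")[0] for k in range(N)]
    p=bot.camera_params("top")
    for n,(x,y) in dict(A=(.5605,-.068),B=(.5435,.0298),C=(.523,.1277)).items():
        m=np.zeros((384,512),np.uint8); q=[]
        for s,t in((-.06,-.021),(.06,-.021),(.06,.021),(-.06,.021)):
            X=np.array([x+s*.981-t*.196,y+s*.196+t*.981,.105]); c=np.array(p["R"])@X+p["t"]; q.append([p["fx"]*c[0]/c[2]+p["cx"],p["fy"]*c[1]/c[2]+p["cy"]])
        cv2.fillConvexPoly(m,np.int32(q),1)
        print(n,[round(float(np.abs(F[k].astype(float)-F[k-1])[m>0].mean()),2) for k in range(1,N)])
    return F
E
python3 - <<'E'
import mov,chk
mov.run(); chk.run()
E
```

```text
A [3.18, 1.94, 1.24, 1.77, 1.15, 1.92, 2.0, 1.16, 1.89, 1.84, 2.0, 1.84, 1.67]
B [10.06, 10.69, 8.82, 6.19, 4.17, 1.84, 2.11, 1.63, 1.92, 2.03, 1.38, 2.07, 2.14]
C [2.56, 3.36, 4.59, 7.12, 7.65, 10.46, 9.04, 10.39, 8.66, 6.28, 4.9, 2.39, 2.0]
A 0.45 now [-0.1806  0.0843] orig [-0.1812  0.0844]
A 0.6 now [-0.1809  0.0837] orig [-0.1805  0.0843]
B 0.45 now [-0.0822  0.084 ] orig [-0.0804  0.0847]
B 0.6 now [-0.081   0.0844] orig [-0.0809  0.084 ]
C 0.45 now [0.0191 0.0844] orig [0.0194 0.0841]
C 0.6 now [0.0195 0.0841] orig [0.0194 0.0843]
s range now [0.4362 0.4383 0.6395 0.6436]
29.7 [ 0.5794 -0.1813  0.1775] [-1.1191  0.1739 -0.2767]
```

All three now keep changing well above the 0.4 static level, with the hand clear. One last look before handing in.

```bash
python3 - <<'E'
from h import *
cv2.imwrite("pics/f.png",np.hstack([cv2.resize(bot.grab_frame(c)[0],(400,300),interpolation=cv2.INTER_AREA) for c in("top","side")]))
E
```

```text
(no output)
```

View pics/f.png

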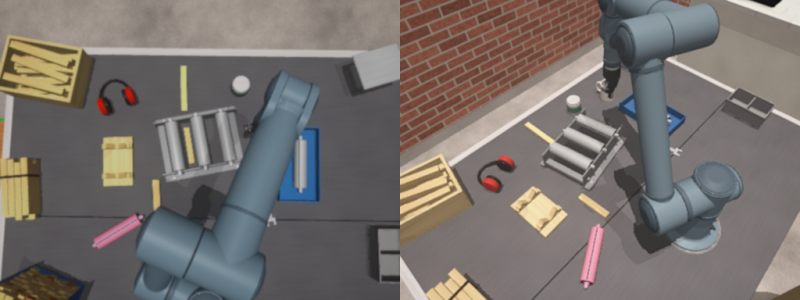

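Three rollers sit in the track, the binding one lies in the tray at (300,163) in the top view, the saddle is empty, and the hand is clear of everything.

```bash
python3 -c "
from rig import bot
print(bot.close_job())"
```

```text
the job is handed in; nothing more can be done
None
```

The job is handed in, but no verdict came back: the middle roller was the binding one and now lies in the blue tray, the spare is seated in its slots, and after the last sweep camera frames showed all three track rollers still turning with the hand clear.

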